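Moisture check on a packed carton

ROBOT

A 6-joint arm with a two-finger parallel gripper is mounted at the origin on the work surface. World frame = base frame: x ahead of the robot, y to its left, z up, the work surface at z = 0. Lengths are in m, angles in rad, forces in N, time in s.
With the tool pointing down it reaches from about 0.3 to 0.875 m from the base axis. Payload 4.2 kg.
Tool frame: the origin (TCP) lies midway between the tips of the shut fingers; the grasp point (between the pads) lies grasp_offset behind it (grasp_offset is the distance from the TCP to the grasp point, in m); z points along the fingers, y is the line along which they close (so a half turn about z gives the same grasp; the last joint's range is limited). The gripper opens to 85 mm and grips with 20 to 120 N. Pads are 22 mm wide; open, the fingers measure 114 mm over their backs; the gripper's body (76 mm by 85 mm) begins 54 mm behind the grasp point. The pads swing forward as they close: fully open they stand 13 mm farther back than shut.
Start: joints at [1.278, 0.32, 1.565, -0, 1.257, -0.02], TCP at [0.155, 0.554, 0.231] pointing down, gripper open.
Joint ranges: [-3.11, 3.11], [-0.84, 2.01], [0.21, 2.61], [-1.34, 4.49], [0.05, 2.63], [-2.56, 2.56]. Speed limits (rad/s): [2.57, 2.57, 3.14, 3.14, 3.14, 3.14].

INTERFACE

Orientations are given as a unit quaternion [w, x, y, z].
In Python, from plant import * gives the robot as it stands.
- The arm moves only by the shell command python3 -m jog 'ROWS' [FORCE]. ROWS is a JSON object of lists of equal length, an entry for each row: "translation": the shift along the tool's x, y, z normalised to -1 to 1, where 1 is 0.15 m, a list of three; "rotation": the turn, a rotation vector about the tool's x, y, z normalised to -1 to 1, where 1 is 10 degrees, a list of three; "hand": the opening, from 0 (shut) to 1 (fully open). A call has 1 to 8 rows; each row shifts and turns the commanded pose from where the row before left it, along the tool's axes as they then stand; what a row does not reach is not made up. A row lasts 1/8 s, in which the tool goes at most 62.5 mm and 10.7 degrees, less where a joint would pass 70% of its speed; a pose out of reach is approached as far as the arm can. A call with a number of a shift or a turn outside -1 to 1 is refused whole. A call with a gripper value outside its range is refused whole. The fingers move at their own pace and stop on an object; FORCE is the grip in N (left out, the last holds). Time passes only in rows, so rows that do not move let the fingers close. It gives the time, the measured TCP pose, the force, the opening and the grip force at its end, in the units of the state.
- sense(): the state, without advancing time (a new reading comes with each control period).
- capture(name): name is "scene" or "top" or "wrist"; returns (picture, depth): 420x560x3 uint8, blue, green, red; 420x560 float32, m along the optical axis (not along the pixel's ray), 0 where there is no reading.
- calibration(name): a dict with "camera_matrix" (3x3 intrinsics, pixels), "view" (4x4, takes a point from world to camera coordinates). Camera axes: x right, y up, looking along -z (the intrinsics and any distortion apply to the point x, -y, -z); pixel columns grow to the right and rows downward; lengths in m; the calibration is good to about 2 mm. The wrist camera is an equidistant fisheye: a pixel r from the principal point sees the ray r / f radians off the axis. A picture is of the moment at which its call begins: read the wrist's pose just before it. calibration takes no time and is no camera call; for the wrist camera it gives the pose at the moment of the call.
- sign_off(): hands the job in; it is judged then, once.
The state is a dict: "clock": time; "joint_positions": joint angles; "qvel": joint speeds; "joint_efforts": joint torques, N m; "position": TCP position; "orientation": TCP orientation; "wrist_force": force on the tool from outside, world axes, zero at the start; "ft_torque": the same for the moment, N m; "grip_width": finger opening in m; "gripper_force": force on a finger pad.
Only numpy, scipy, OpenCV 4.12 (cv2) and the standard library are available. Lean on these libraries where they do the work, as an engineer would, in place of code of your own. Each camera call takes 0.05 s, during which the arm holds its last target. There are 200 camera calls.

TASK

Check the moisture of the sample carton on the sloping rest: first turn the meter's selector clockwise to the three-dot setting, then take the probe out of its wooden holder and set its tip inside the ring printed on the carton, with the probe square to the carton's sloping face. Press lightly, until the sprung tip is about halfway in and never pushed hard against its stop, and finish while still holding it there in the gripper. Leave the pot, the carton bundle and the wooden block where they are.

Things in the scene. Friction and masses are not known exactly. Their poses are not given: they have to be found in the camera images.
- selector (a joint): Angle of the meter's selector in rad, growing clockwise seen from above, travel 0 to 2.1. Spring detents at 0 (one dot), 0.7 (two dots), 1.4 (three dots), 2.1 (four dots); let go near one, it settles there. It starts at one dot, two dots or between. Turning needs 0.1 N m at most.
- selector_grip (a point): Point on the selector's upright axis at the height to grip, 37 mm above the meter's top face. The grip is a black bar 42 mm long, 14 mm thick, 32 mm high (25 mm below this point to 7 mm above) on a 44 mm disc. The frame turns with the knob: x runs along the bar, its -x end carries the white pointer line, z is up.
- meter: Fixed white box, 150 x 170 mm, 50 mm high; origin at the centre of its underside, z up, x towards its screen end. The knob's axis is at x = -20 mm, y = 0. One to four black dots are printed in an arc round the knob, clockwise; the pointer stands at 1.05 rad minus the joint value, counterclockwise from the meter's +x.
- probe: Cordless probe standing in its holder, about 0.1 kg. Origin at the centre of the shoulder under its square handle, z towards the handle's top. Grey handle 24 x 24 mm (flat sides square to x and y), z = 0 to 90 mm. Below it a 12 mm steel stem to z = -30 mm, then the sprung tip, a 7 mm pin with 8 mm ball end, to z = -55 mm when free. Lifts straight up out of the holder.
- probe_tip (a point): The very end of the probe's sprung tip (the bottom of its ball), on the probe's axis, 55 mm below the probe's origin when free; z along the probe towards the handle.
- plunger (a joint): How far the sprung tip is pushed into the probe, in m: 0 free, 0.014 fully in against its stop. Spring force 1 N at first touch plus 0.25 N per mm (2.75 N halfway, 4.5 N at the stop).
- holder: Fixed wooden block, 75 x 75 mm and 70 mm high, origin at the centre of its underside, z up, with an upright through hole of 17 mm at its centre. The probe's shoulder rests on its top, the stem and tip hang free in the hole.
- ring (a point): Centre of the ring (22 mm across, a thin white line) printed on the carton's sloping face, on the face's surface. z is the outward normal of the face (leaning about 19 degrees from vertical, downhill along this frame's -x), x uphill, y along the carton's width. A square outline of the same size is printed 54 mm away along -y: not the place to probe.
- carton: The sample carton, black, 150 x 110 x 36 mm, fixed on the sloping plywood rest (170 x 170 mm). Origin at the centre of the rest's sloping face under the carton, axes parallel to those of the ring; its printed upper face is at z = 36 mm. The rest's uphill edge is about 115 mm above the table with the carton on it.
- pot: Bystander: aluminium pot, 140 mm across, 85 mm high, loose, empty; origin at the centre of its underside.
- bundle: Bystander: bundle of four small black cartons, 90 x 62 mm, 88 mm high, loose; origin at the centre of its underside.
- woodblock: Bystander: loose wooden block 130 x 40 mm, 60 mm high; origin at the centre of its underside.
There are look-alikes about, which are no part of the job. Leave any green or yellow look-alike of the meter alone.

How it is judged:
By the outcome, as a careful person would: the job done as asked, in the order asked, and still so for the second after the job is handed in, while the arm keeps its last pose, push and grip.
It also fails if it takes over 51 s, if anything falls off the work surface, if the arm or the gripper's body presses on something with over 40 N, if the wrist force passes 120 N, or if a joint passes its speed limit or range.

## Working session

There is one attempt and no reset: what is moved stays moved. The work goes in short steps, Python scripts to look and compute and a shell command to move; the robot and the scene stay as the last step left them, time stands still between calls to the robot, and variables do not carry over. Pictures are saved under pics/ and viewed, at most 10 in all, crops included, and the job is handed in when it is done.

```bash
ls; mkdir -p pics; python3 - <<'E'
from plant import *
import cv2,numpy as np
for n in ("scene","top"):
    p,d=capture(n); cv2.imwrite(f"pics/{n}0.png",p); np.save(f"pics/{n}0.npy",d)
    c=calibration(n); print(n,c)
s=sense(); print({k:s[k] for k in s}); print('grasp_offset',globals().get('grasp_offset'))
E
```

```text
pics
scene {'camera_matrix': array([[384.80723496,   0.        , 280.60808582],
       [  0.        , 384.80723496, 209.6923991 ],
       [  0.        ,   0.        ,   1.        ]]), 'view': array([[-0.12307615,  0.99223236, -0.01808857,  0.14784669],
       [-0.63473768, -0.06469513,  0.77001469,  0.29243905],
       [ 0.76286325,  0.10625194,  0.6377697 , -1.52051231],
       [ 0.        ,  0.        ,  0.        ,  1.        ]])}
top {'camera_matrix': array([[481.39244605,   0.        , 281.7428607 ],
       [  0.        , 481.39244605, 213.13420421],
       [  0.        ,   0.        ,   1.        ]]), 'view': array([[ 0.02151476, -0.99949621,  0.02333316, -0.10978598],
       [ 0.99378178,  0.02393036,  0.1087433 , -0.51675252],
       [-0.10924688,  0.02084848,  0.99379598, -1.36218059],
       [ 0.        ,  0.        ,  0.        ,  1.        ]])}
{'clock': 0.1, 'joint_positions': array([ 1.27801385e+00,  3.20208730e-01,  1.56556601e+00, -1.04328852e-05,
        1.25739050e+00, -1.99910539e-02]), 'qvel': array([-0.00057522, -0.00214592, -0.00348558, -0.00095631,  0.00078101,
       -0.00023414]), 'joint_efforts': array([-7.21504239e-04, -4.16405475e+01, -2.34704661e+01, -5.98153088e-05,
        4.92826308e-03,  1.86944442e-05]), 'position': array([0.15479019, 0.55332717, 0.2305739 ]), 'orientation': array([-1.17565110e-04,  1.35971554e-01,  9.90712430e-01, -7.77472936e-04]), 'wrist_force': array([ 0.3513631 , -0.6649389 , -0.18997436]), 'ft_torque': array([ 0.04626896,  0.00263331, -0.00261527]), 'gripper_force': 0.0, 'grip_width': 0.08538303726587947}
grasp_offset 0.0187
```

View pics/scene0.png

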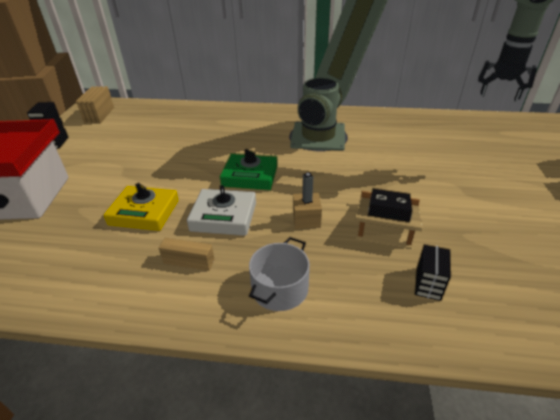

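View pics/top0.png

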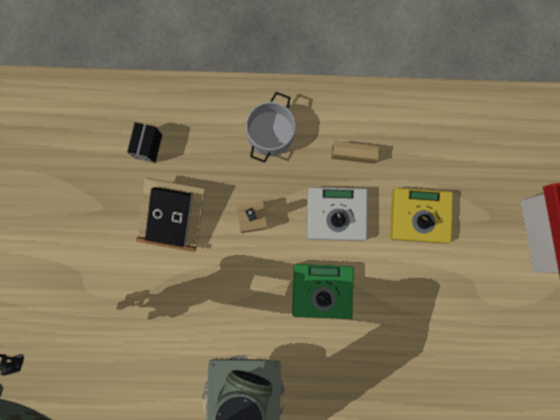

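Scene: white meter at (222,205), yellow (142,205), green (249,170), probe (308,195), carton (390,203). In the top view the white selector is at (338,219), the yellow at (424,221) and the green at (324,298). The probe is at (251,213), the ring (157,214) and the square (177,217). By the description I choose the white meter and the round mark, and check them in a close crop.

```bash
python3 - <<'E'
import cv2,numpy as np
t=cv2.imread("pics/top0.png"); s=cv2.imread("pics/scene0.png")
def c(im,x,y,w=80,h=60):
    return cv2.resize(im[y:y+h,x:x+w],(400,300),interpolation=cv2.INTER_CUBIC)
m=np.vstack([np.hstack([c(t,300,184),c(t,215,185)]),np.hstack([c(t,130,185),c(s,180,175)])])
# tick marks every 10 px (50 in crop)
for k in range(0,800,50): cv2.line(m,(k,0),(k,6),(0,0,255),1); cv2.line(m,(k,300),(k,306),(0,0,255),1)
for k in range(0,600,50): cv2.line(m,(0,k),(6,k),(0,0,255),1); cv2.line(m,(400,k),(406,k),(0,0,255),1)
cv2.imwrite("pics/crop1.png",m)
E
```

```text
(no output)
```

View pics/crop1.png

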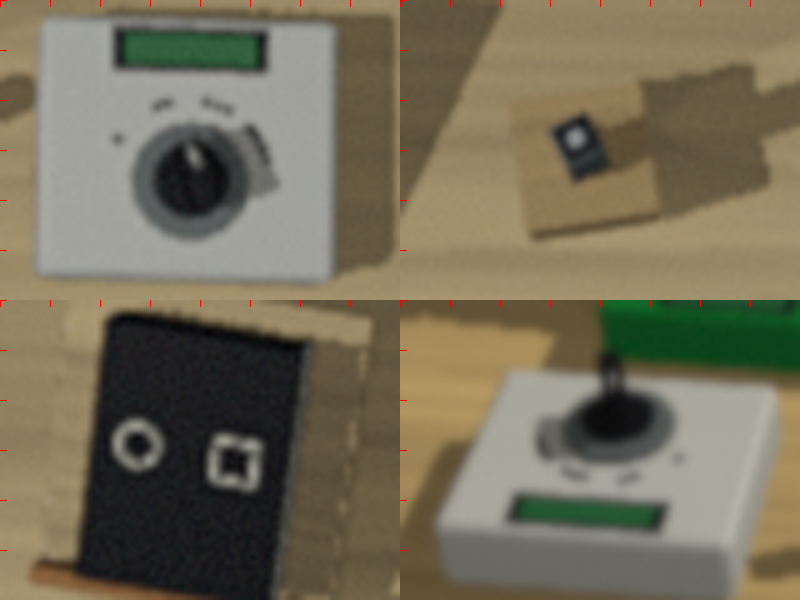

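```bash
cat > h.py <<'E'
from plant import *
import numpy as np, cv2
from scipy.spatial.transform import Rotation as R
def ray(cal,uv,fish=False):
    K=cal["camera_matrix"];V=cal["view"]
    a=(uv[0]-K[0,2])/K[0,0]; b=(uv[1]-K[1,2])/K[1,1]
    if fish:
        r=np.hypot(a,b); s=np.sin(r)/max(r,1e-9); d=np.array([a*s,-b*s,-np.cos(r)])
    else: d=np.array([a,-b,-1.])
    Rt=V[:3,:3].T
    d=Rt@d; return -Rt@V[:3,3], d/np.linalg.norm(d)
def project(cal,P,fish=False):
    K=cal["camera_matrix"];V=cal["view"]; p=V[:3,:3]@np.asarray(P)+V[:3,3]; x,y,z=p[0],-p[1],-p[2]
    if fish:
        rho=np.hypot(x,y); th=np.arctan2(rho,z); k=th/max(rho,1e-12); return np.array([K[0,0]*x*k+K[0,2],K[1,1]*y*k+K[1,2]])
    return np.array([K[0,0]*x/z+K[0,2],K[1,1]*y/z+K[1,2]])
def atz(r,z): o,d=r; return o+d*(z-o[2])/d[2]
def tri(*rs):
    A=sum(np.eye(3)-np.outer(d,d) for o,d in rs); b=sum((np.eye(3)-np.outer(d,d))@o for o,d in rs)
    p=np.linalg.solve(A,b); return p,[float(np.linalg.norm(np.cross(p-o,d))) for o,d in rs]
def pose(s=None):
    s=s or sense(); q=s["orientation"]; return np.array(s["position"]),R.from_quat([q[1],q[2],q[3],q[0]])
def go(P,Rt,s=None):
    """print row totals: rotate first (units 10deg), then translate (units .15m) in the new tool axes; also in current axes"""
    p,r=pose(s); rv=(r.inv()*Rt).as_rotvec(degrees=True)/10
    print("rot",rv.round(3),"then trans",(Rt.inv().apply(np.asarray(P)-p)/.15).round(4),"| trans in present axes",(r.inv().apply(np.asarray(P)-p)/.15).round(4))
def down(yaw): # tool z down, tool y (closing line) at world angle yaw
    y=np.array([np.cos(yaw),np.sin(yaw),0]); z=np.array([0,0,-1.]); return R.from_matrix(np.c_[np.cross(y,z),y,z])
E
python3 - <<'E'
from h import *
t=calibration("top"); D=np.load("pics/top0.npy"); sc=calibration("scene"); DS=np.load("pics/scene0.npy")
def dep(cal,D,u,v):
    d=np.median(D[int(round(v))-1:int(round(v))+2,int(round(u))-1:int(round(u))+2]); o,r=ray(cal,(u,v))
    f=-cal["view"][2,:3]; return o+r*d/(r@f)
T=lambda a,b,x0,y0:(x0+a/5-.4,y0+b/5-.4)
for n,a,b,x,y in [("mTL",43,17,300,184),("mTR",335,22,300,184),("mBL",38,275,300,184),("mBR",333,280,300,184),("knobdisc",190,182,300,184),("dot1",117,138,300,184),
 ("holdTL",513,105,215-80,185),("hTR",640,84,135,185),("hBR",658,215,135,185),("hBL",530,235,135,185),("probetop",575,138,135,185),
 ("ring",137,445,130,185-60),("square",235,462,130,125),("cTL",110,318,130,125),("cTR",308,345,130,125),("cBL",80,570,130,125)]:
    uv=T(a,b,x,y); print(n,np.round(uv,1),dep(t,D,*uv).round(4), "z05",atz(ray(t,uv),.05).round(4)[:2],"z07",atz(ray(t,uv),.07).round(4)[:2])
# plane fit of carton face by depth
uv=[(u,v) for u in range(150,184,2) for v in range(195,236,2)]
P=np.array([dep(t,D,*q) for q in uv]); c=np.median(P,0)
A=np.c_[P[:,:2],np.ones(len(P))]; w=np.ones(len(P),bool)
for _ in range(5):
    k=np.linalg.lstsq(A[w],P[w,2],rcond=None)[0]; e=P[:,2]-A@k; w=abs(e)<.004
n=np.array([-k[0],-k[1],1]);n/=np.linalg.norm(n); print("plane n",n,"tilt",np.degrees(np.arccos(n[2])),k,w.mean(),e[w].std())
w=calibration("wrist"); print(w["camera_matrix"]); V=w["view"]; p,r=pose()
print("cam in tool", r.inv().apply(-V[:3,:3].T@V[:3,3]-p), "axes", (r.inv().as_matrix()@V[:3,:3].T).round(3))
E
```

```text
mTL [308.2 187. ] [ 6.024e-01 -1.756e-01  2.000e-04] z05 [ 0.5941 -0.1718] z07 [ 0.5908 -0.1703]
mTR [366.6 188. ] [ 0.6035 -0.3496  0.0018] z05 [ 0.5954 -0.3401] z07 [ 0.5921 -0.3361]
mBL [307.2 238.6] [ 0.4486 -0.1747  0.0041] z05 [ 0.446  -0.1713] z07 [ 0.4448 -0.1698]
mBR [366.2 239.6] [ 4.499e-01 -3.491e-01  1.000e-04] z05 [ 0.447  -0.3392] z07 [ 0.4458 -0.3353]
knobdisc [337.6 220. ] [ 0.4967 -0.2512  0.094 ] z05 [ 0.501  -0.2572] z07 [ 0.499  -0.2545]
dot1 [323.  211.2] [ 0.5253 -0.2152  0.0497] z05 [ 0.5253 -0.2152] z07 [ 0.5229 -0.2131]
holdTL [237.2 205.6] [0.533  0.0283 0.0696] z05 [0.5354 0.0297] z07 [0.5329 0.0283]
hTR [262.6 201.4] [ 0.5556 -0.0413  0.002 ] z05 [ 0.5492 -0.0422] z07 [ 0.5465 -0.0426]
hBR [266.2 227.6] [ 0.4769 -0.054   0.0198] z05 [ 0.4745 -0.0544] z07 [ 0.473  -0.0546]
hBL [240.6 231.6] [0.4623 0.0186 0.0377] z05 [0.4615 0.0178] z07 [0.4601 0.0165]
probetop [249.6 212.2] [ 0.5049 -0.0113  0.1627] z05 [ 0.5173 -0.0061] z07 [ 0.5151 -0.007 ]
ring [157.  213.6] [0.5029 0.246  0.0899] z05 [0.507  0.2555] z07 [0.505  0.2507]
square [176.6 217. ] [0.4945 0.1914 0.0931] z05 [0.4987 0.1999] z07 [0.4968 0.1959]
cTL [151.6 188.2] [0.5702 0.2596 0.1086] z05 [0.5793 0.2744] z07 [0.5762 0.2693]
cTR [191.2 193.6] [0.561  0.155  0.0885] z05 [0.5666 0.1615] z07 [0.5637 0.1581]
cBL [145.6 238.6] [0.4346 0.2789 0.0691] z05 [0.4356 0.2839] z07 [0.4346 0.2787]
plane n [-0.32106374  0.05637216  0.94537837] tilt 19.02465941940193 [ 0.33961401 -0.0596292  -0.06419034] 1.0 0.0011730707839502296
[[325.1922621    0.         281.19480719]
 [  0.         325.1922621  208.08164076]
 [  0.           0.           1.        ]]
cam in tool [ 0.07030597  0.00022035 -0.14193662] axes [[-0.     0.96   0.279]
 [ 1.     0.     0.   ]
 [ 0.     0.279 -0.96 ]]
```

```bash
python3 -m jog '{"translation":[[-0.23,-0.286,0],[-0.23,-0.286,0],[-0.23,-0.286,0],[-0.23,-0.286,0],[-0.23,-0.286,0],[-0.23,-0.286,0],[-0.23,-0.286,0],[-0.23,-0.286,0]],"rotation":[[0,0,0],[0,0,0],[0,0,0],[0,0,0],[0,0,0],[0,0,0],[0,0,0],[0,0,0]],"hand":[1,1,1,1,1,1,1,1]}'
python3 -m jog '{"translation":[[-0.23,-0.286,0],[-0.23,-0.286,0],[-0.23,-0.286,0],[-0.23,-0.286,0],[-0.23,-0.286,0],[-0.23,-0.286,0],[-0.23,-0.286,0],[-0.23,-0.286,0]],"rotation":[[0,0,0],[0,0,0],[0,0,0],[0,0,0],[0,0,0],[0,0,0],[0,0,0],[0,0,0]],"hand":[1,1,1,1,1,1,1,1]}'
python3 - <<'E'
from h import *
print(sense()["qvel"].round(2),sense()["joint_positions"].round(2))
cal=calibration("wrist"); p,d=capture("wrist"); np.savez("pics/w1.npz",p=p,d=d,V=cal["view"],K=cal["camera_matrix"])
print(pose()[0])
G=[.5006,-.2556,.087]; c=project(cal,G,True); print(c)
u,v=int(c[0])-100,int(c[1])-75
cr=cv2.resize(p[max(v,0):v+150,max(u,0):u+200],(800,600),interpolation=cv2.INTER_CUBIC); cv2.imwrite("pics/w1c.png",cr); print(u,v,p.shape)
E
```

```text
clock: 1.1
position: [0.3285, 0.1472, 0.2313]
orientation: [0.0, 0.136, 0.991, 0.0]
wrist_force: [0.9, 0.1, -0.8]
grip_width: 0.0854
gripper_force: 0.0
clock: 2.1
position: [0.5019, -0.2577, 0.2309]
orientation: [-0.0, 0.136, 0.991, 0.0]
wrist_force: [0.1, 1.2, 1.6]
grip_width: 0.0857
gripper_force: 0.0
[-0.52  0.52 -0.74  0.    0.21 -0.52] [-0.49  0.3   1.59  0.    1.25 -1.79]
[ 0.50470492 -0.26396502  0.23028883]
[282.76288721 192.84691601]
182 117 (420, 560, 3)
```

View pics/w1c.png

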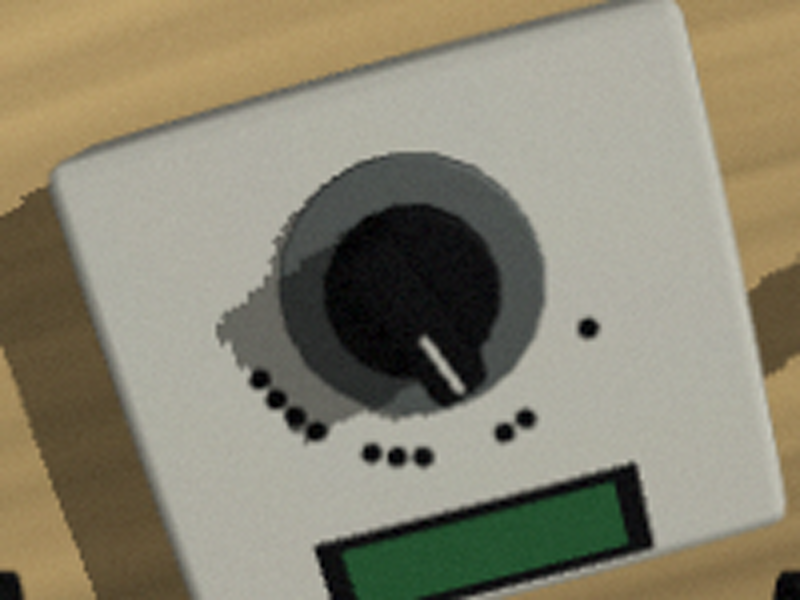

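The white meter is confirmed: one to four dots run clockwise from (588,328) to (288,405), and the pointer line runs from (423,340) to (461,390), near two dots. The crop's origin is at (182,117) and its scale is 4.

```bash
python3 - <<'E'
from h import *
z=np.load("pics/w1.npz"); cal={"view":z["V"],"camera_matrix":z["K"]}
f=lambda a,b:(182+(a+.5)/4-.5,117+(b+.5)/4-.5)
D=[(588,328),(516,426),(397,457),(288,405)]
P=np.array([atz(ray(cal,f(*q),True),.05) for q in D]); print(P.round(4))
from scipy.optimize import least_squares
A=1.05-np.array([0,.7,1.4,2.1])
def fit(x): a=A+x[2]; return np.r_[x[0]+x[3]*np.cos(a)-P[:,0],x[1]+x[3]*np.sin(a)-P[:,1]]
r=least_squares(fit,[.5,-.256,0,.045]); print("axis,yaw,radius",r.x.round(4),"res",abs(r.fun).max())
for c in [(60,175),(680,0),(780,515)]: print("corner",atz(ray(cal,f(*c),True),.05).round(4))
a,b=[atz(ray(cal,f(*q),True),.094) for q in [(423,340),(461,390)]]
print(a.round(4),b.round(4),"phi",np.arctan2(*(b-a)[[1,0]]), np.arctan2(b[1]-r.x[1],b[0]-r.x[0]))
# triangulate a dot1 from top & wrist
t=calibration("top"); print(tri(ray(t,(323.4,211.6)),ray(cal,f(588,328),True)))
phi=np.arctan2(*(b-a)[[1,0]]); print(sense()["position"], pose()[0]); go([*r.x[:2],.2],down(phi+np.pi/2))
E
```

```text
[[ 0.5278 -0.2138  0.05  ]
 [ 0.5485 -0.2384  0.05  ]
 [ 0.5484 -0.2708  0.05  ]
 [ 0.5268 -0.2943  0.05  ]]
axis,yaw,radius [ 0.5043 -0.2539 -0.0123  0.0467] res 0.00039432954760521
corner [ 0.4522 -0.3331  0.05  ]
corner [ 0.4521 -0.1707  0.05  ]
corner [ 0.5943 -0.1736  0.05  ]
[ 0.5078 -0.2534  0.094 ] [ 0.5213 -0.2483  0.094 ] phi 0.36370807093790064 0.32226387436029424
(array([ 0.52248778, -0.2148307 ,  0.06709264]), [0.0004420717082867895, 0.0004420717082867066])
[ 0.50470492 -0.26396502  0.23028883] [ 0.50470492 -0.26396502  0.23028883]
rot [-0.034  0.014 -3.662] then trans [-0.0216  0.0635  0.2019] | trans in present axes [0.0213 0.0648 0.2015]
```

```bash
python3 -m jog '{"translation":[[0,0,0],[0,0,0],[0,0,0],[0,0,0],[-0.01,0.055,0.2],[0,0,0.2],[0,0,0],[0,0,0]],"rotation":[[0,0,-0.915],[0,0,-0.915],[0,0,-0.915],[0,0,-0.915],[0,0,0],[0,0,0],[0,0,0],[0,0,0]],"hand":[1,1,1,1,0.7,0.7,0.7,0.7]}'
python3 - <<'E'
from h import *
print(sense()["qvel"].round(3),sense()["joint_positions"].round(2))
cal=calibration("wrist"); p,d=capture("wrist"); np.savez("pics/w2.npz",p=p,d=d,V=cal["view"],K=cal["camera_matrix"])
G=[.5025,-.2547,.087]; c=project(cal,G,True); print(c)
u,v=180,80; print(pose()[0])
cv2.imwrite("pics/w2c.png",cv2.resize(p[v:v+150,u:u+200],(800,600),interpolation=cv2.INTER_CUBIC))
E
```

```text
clock: 3.15
position: [0.5006, -0.248, 0.1722]
orientation: [0.001, -0.182, 0.983, -0.0]
wrist_force: [-0.3, -0.1, -0.2]
grip_width: 0.0598
gripper_force: 0.0
[ 0.001 -0.009 -0.016  0.001 -0.003 -0.001] [-0.48  0.34  1.69  0.    1.11 -2.42]
[271.96494341 212.9112886 ]
[ 0.50081751 -0.24813397  0.17257841]
```

View pics/w2c.png

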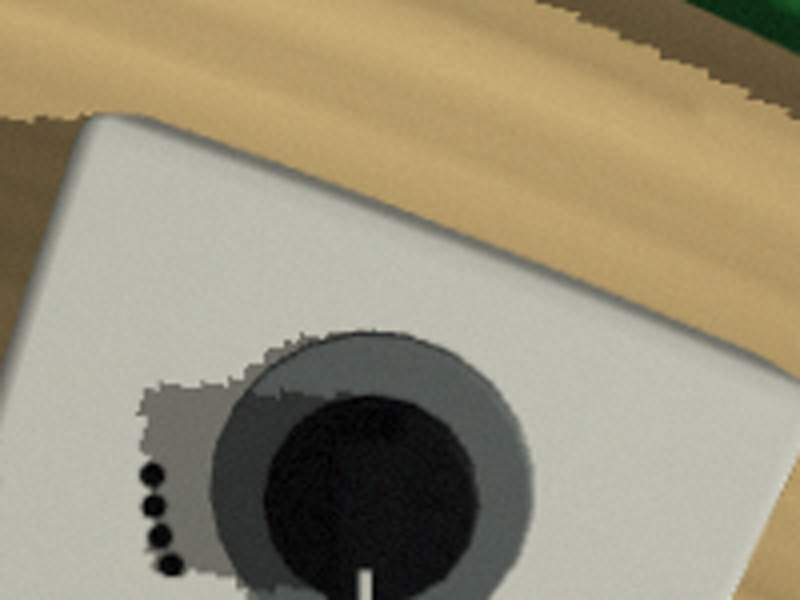

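```bash
python3 - <<'E'
from h import *
z=np.load("pics/w2.npz"); cal={"view":z["V"],"camera_matrix":z["K"]}
f=lambda a,b:(180+(a+.5)/4-.5,80+(b+.5)/4-.5)
g=lambda a,b,h:atz(ray(cal,f(a,b),True),h)
L,Rr,T=g(211,490,.062),g(533,490,.062),g(372,331,.062); print("disc",((L+Rr)/2).round(4),np.linalg.norm(L-Rr),T.round(4))
print("depth disc",z["d"][180:200:5,262:285:5].round(3))
for h in(.07,.08,.094): print("dark circle",h,((g(264,500,h)+g(478,500,h))/2).round(4), np.linalg.norm(g(264,500,h)-g(478,500,h)).round(4))
print("pointer",g(365,575,.094),g(365,598,.094), "dots4",[g(*q,.05).round(4) for q in [(151,474),(171,565)]])
z1=np.load("pics/w1.npz"); c1={"view":z1["V"],"camera_matrix":z1["K"]}; f1=lambda a,b:(182+(a+.5)/4-.5,117+(b+.5)/4-.5)
print("tri dot4 ends",tri(ray(c1,f1(260,379),True),ray(cal,f(151,474),True)),tri(ray(c1,f1(317,432),True),ray(cal,f(171,565),True)))
print(np.c_[pose()[0]], pose()[1].as_matrix().round(3))
E
```

```text
disc [ 0.5013 -0.2555  0.062 ] 0.06502720590463297 [ 0.4712 -0.2667  0.062 ]
depth disc [[0.262 0.258 0.256 0.258 0.262]
 [0.255 0.24  0.24  0.24  0.256]
 [0.257 0.228 0.228 0.228 0.257]
 [0.23  0.226 0.226 0.227 0.259]]
dark circle 0.07 [ 0.5011 -0.2554  0.07  ] 0.0418
dark circle 0.08 [ 0.4984 -0.2562  0.08  ] 0.0401
dark circle 0.094 [ 0.4946 -0.2572  0.094 ] 0.0377
pointer [ 0.50803101 -0.25325812  0.094     ] [ 0.5121343  -0.25173282  0.094     ] dots4 [array([ 0.5179, -0.2997,  0.05  ]), array([ 0.5357, -0.2893,  0.05  ])]
tri dot4 ends (array([ 0.51904764, -0.30001772,  0.04630193]), [3.458891863736805e-05, 3.458891863737686e-05]) (array([ 0.53667281, -0.28948656,  0.047692  ]), [6.345176141726663e-05, 6.345176141724357e-05])
[[ 0.50081751]
 [-0.24813397]
 [ 0.17257841]] [[-0.934 -0.358  0.002]
 [-0.358  0.934 -0.001]
 [-0.002 -0.002 -1.   ]]
```

```bash
python3 -m jog '{"translation":[[0,-0.0475,0.083],[0,0,0.2],[0,0,0.2],[0,0,0.2],[0,0,0],[0,0,0],[0,0,0],[0,0,0]],"rotation":[[0,0,0],[0,0,0],[0,0,0],[0,0,0],[0,0,0],[0,0,0],[0,0,0],[0,0,0]],"hand":[0.7,0.7,0.7,0.7,0.3,0,0,0]}' 40
python3 -m jog '{"translation":[[0,0,0],[0,0,0],[0,0,0]],"rotation":[[0,0,0],[0,0,0],[0,0,0]],"hand":[0,0,0]}'
```

```text
clock: 4.2
position: [0.5035, -0.2548, 0.0703]
orientation: [0.001, -0.182, 0.983, -0.001]
wrist_force: [0.5, 0.7, 5.0]
grip_width: 0.0137
gripper_force: 41.5
clock: 4.58
position: [0.5035, -0.2548, 0.0703]
orientation: [0.001, -0.182, 0.983, -0.001]
wrist_force: [-0.7, -0.3, 6.5]
grip_width: 0.0129
gripper_force: 41.7
```

```bash
python3 -m jog '{"translation":[[0,0,0],[0,0,0],[0,0,0],[0,0,0],[0,0,0],[0,0,0],[0,0,0]],"rotation":[[0,0,0.7],[0,0,0.7],[0,0,0.7],[0,0,0.7],[0,0,0.7],[0,0,0.65],[0,0,0]],"hand":[0,0,0,0,0,0,0]}'
python3 -c "
from h import *
s=sense();print(s['ft_torque'],s['wrist_force'],s['joint_positions'].round(2)); m=pose()[1].as_matrix(); print('phi',np.arctan2(-m[1,0],-m[0,0]))"
```

```text
clock: 5.45
position: [0.5035, -0.2546, 0.0703]
orientation: [0.001, 0.179, 0.984, -0.0]
wrist_force: [0.1, 1.6, 5.9]
grip_width: 0.0132
gripper_force: 41.8
[ 0.15326474  0.06263081 -0.01006075] [0.12352632 1.55837079 5.92324717] [-0.49  0.45  1.81  0.    0.88 -1.7 ]
phi -0.35895944294057747
```

```bash
python3 -m jog '{"translation":[[0,0,0],[0,0,0],[0,0,-0.1],[0,0,-0.3],[0,0,-0.3],[0,0,-0.3],[0,0,-0.3],[0,0,0]],"rotation":[[0,0,0],[0,0,0],[0,0,0],[0,0,0],[0,0,0],[0,0,0],[0,0,0],[0,0,0]],"hand":[0.6,0.6,0.6,0.6,0.6,0.7,0.7,0.7]}'
python3 - <<'E'
from h import *
cal=calibration("wrist"); p,d=capture("wrist"); np.savez("pics/w3.npz",p=p,d=d,V=cal["view"],K=cal["camera_matrix"])
c=project(cal,[.504,-.2545,.07],True); u,v=int(c[0])-100,int(c[1])-75
t,_=capture("top"); s,_=capture("scene")
# handle yaw + probe views
h=[cv2.resize(x,(400,300),interpolation=cv2.INTER_CUBIC) for x in (p[v:v+150,u:u+200],t[185:245,215:295],s[160:235,260:360],s[190:220,370:410])]
cv2.imwrite("pics/m3.png",np.vstack([np.hstack(h[:2]),np.hstack(h[2:])])); print(u,v,project(cal,[.504,-.012,.16],True))
print(pose()[0])
E
```

```text
clock: 6.45
position: [0.5042, -0.2553, 0.269]
orientation: [0.005, 0.178, 0.984, -0.001]
wrist_force: [0.0, -0.2, -0.9]
grip_width: 0.0594
gripper_force: 0.0
181 105 [525.33890464 116.60689871]
[ 0.50198855 -0.25411194  0.26334532]
```

View pics/m3.png

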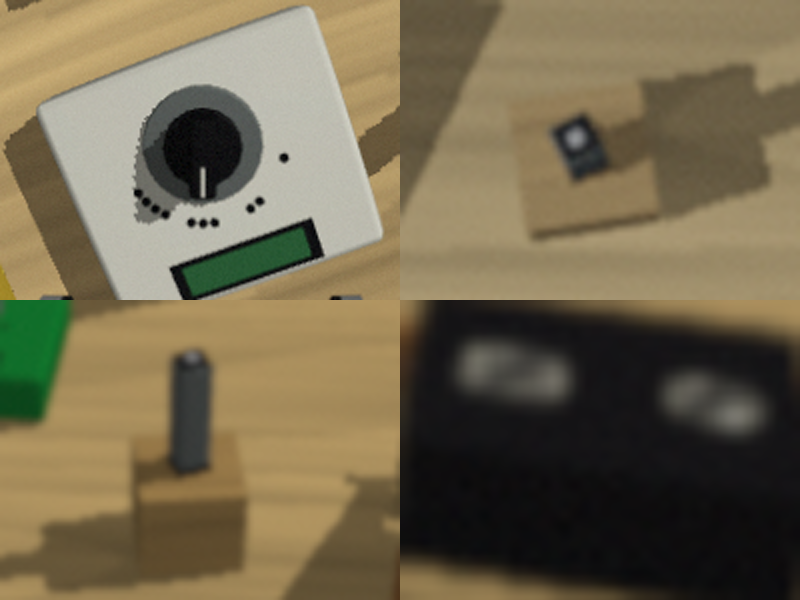

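Selector: the pointer at (203,180) points at the three dots at (203,222), so that step is done. The probe stands in its holder at (575,138). Next I look at it with the wrist camera.

```bash
python3 -m jog '{"translation":[[0.14,0.38,0],[0.14,0.38,0],[0.14,0.38,0],[0.14,0.38,0],[0,0,0],[0,0,0]],"rotation":[[0,0,0],[0,0,0],[0,0,0],[0,0,0],[0,0,0],[0,0,0]],"hand":[0.6,0.6,0.6,0.6,0.6,0.6]}'
python3 - <<'E'
from h import *
cal=calibration("wrist"); p,d=capture("wrist"); np.savez("pics/w4.npz",p=p,d=d,V=cal["view"],K=cal["camera_matrix"])
c=project(cal,[.504,-.012,.12],True); u,v=int(c[0])-80,int(c[1])-60
cv2.imwrite("pics/w4c.png",cv2.resize(p[v:v+120,u:u+160],(800,600),interpolation=cv2.INTER_CUBIC))
# second wrist crop of ring if visible
print(u,v,project(cal,[.503,.246,.09],True)); print(pose()[0],sense()["qvel"].round(3))
E
```

```text
clock: 7.35
position: [0.5034, -0.0116, 0.2628]
orientation: [-0.001, 0.178, 0.984, -0.0]
wrist_force: [-0.1, -0.5, -0.5]
grip_width: 0.0513
gripper_force: 0.0
201 136 [497.34006457 112.37368067]
[ 0.50355695 -0.01226381  0.26300281] [-0.021 -0.001 -0.006  0.003 -0.001  0.002]
```

View pics/w4c.png

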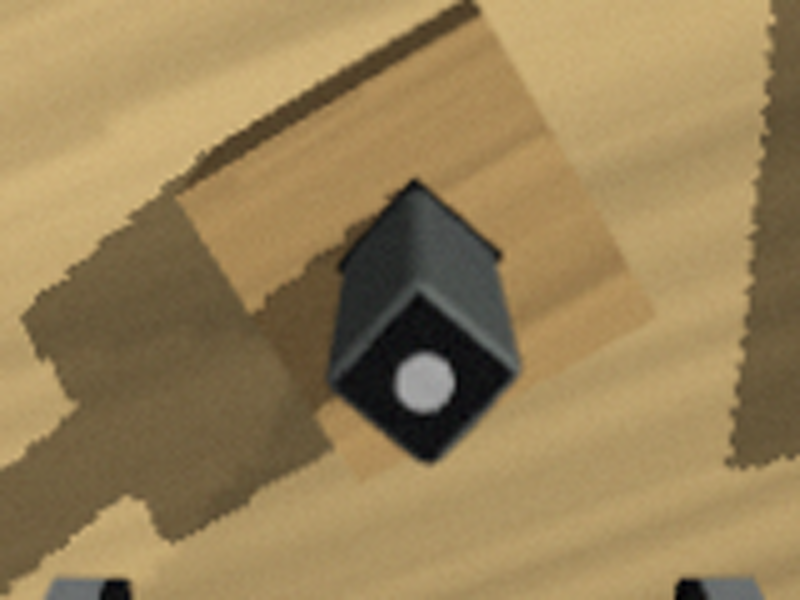

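The handle's top face has its corners at (332,380), (420,288), (520,370) and (430,463). The holder's are at (178,197), (480,10), (655,317) and (362,478), so the handle is turned against its holder.

```bash
python3 - <<'E'
from h import *
z=np.load("pics/w4.npz"); cal={"view":z["V"],"camera_matrix":z["K"]}
f=lambda a,b:(201+(a+.5)/5-.5,136+(b+.5)/5-.5)
H=np.array([atz(ray(cal,f(*q),True),.16) for q in [(332,380),(420,288),(520,370),(430,463)]])
e=np.roll(H,-1,0)-H; print("handle c",H.mean(0).round(4),"sides",np.linalg.norm(e,axis=1).round(4),"yaw",np.degrees(np.arctan2(e[:,1],e[:,0])).round(1))
W=np.array([atz(ray(cal,f(*q),True),.07) for q in [(178,197),(480,10),(655,317),(362,478)]])
e=np.roll(W,-1,0)-W; print("holder c",W.mean(0).round(4),"sides",np.linalg.norm(e,axis=1).round(4),"yaw",np.degrees(np.arctan2(e[:,1],e[:,0])).round(1))
t=calibration("top"); print("tri top", tri(ray(t,(249.6,212.2)),ray(cal,f(425,381),True)))
# scene: top of handle approx crop (192,355-300)/4 from (260,160)
sc=calibration("scene"); print("tri scene",tri(ray(sc,(260+192/4,160+56/4)),ray(cal,f(425,381),True)))
d=z["d"];u,v=map(round,f(425,381)); o,r=ray(cal,f(425,381),True); print("depth pt",o+r*d[v,u]/(r@-cal["view"][2,:3]))
for y in (H[1]-H[0],H[2]-H[1]):
    a=np.arctan2(y[1],y[0])
    for k in(0,np.pi): print(np.degrees(a+k)); go([*H.mean(0)[:2],.25],down(a+k))
E
```

```text
handle c [ 0.5072 -0.0092  0.16  ] sides [0.0203 0.0206 0.0209 0.0208] yaw [ 116.6   29.5  -62.8 -152.3]
holder c [ 0.5071 -0.0094  0.07  ] sides [0.0742 0.0754 0.0728 0.0734] yaw [ 101.2   10.   -80.4 -169. ]
tri top (array([ 0.505588  , -0.01022019,  0.16497179]), [0.0014805441481515987, 0.0014805441481515582])
tri scene (array([ 0.50741364, -0.00925093,  0.16193664]), [0.00011233803088787991, 0.00011233803088787077])
depth pt [ 0.50704416 -0.0092428   0.16323382]
116.64775826667537
rot [-2.000e-03 -1.100e-02 -4.721e+00] then trans [-0.0311  0.0074  0.0867] | trans in present axes [-0.0158  0.0279  0.0866]
296.6477582666754
rot [-1.3000e-02  2.0000e-03  1.3279e+01] then trans [ 0.0311 -0.0074  0.0867] | trans in present axes [-0.0158  0.0279  0.0866]
29.51336083165369
rot [-0.009 -0.006  3.992] then trans [0.0059 0.0314 0.0867] | trans in present axes [-0.0158  0.0279  0.0866]
209.51336083165367
rot [ 8.0000e-03 -1.1000e-02 -1.4008e+01] then trans [-0.0059 -0.0314  0.0867] | trans in present axes [-0.0158  0.0279  0.0866]
```

```bash
python3 -m jog '{"translation":[[0,0,0],[0,0,0],[0,0,0],[0,0,0],[0,0,0],[0.006,0.028,0],[0,0,0.2],[0,0,0]],"rotation":[[0,0,0.83],[0,0,0.83],[0,0,0.83],[0,0,0.83],[0,0,0.84],[0,0,0],[0,0,0],[0,0,0]],"hand":[0.6,0.6,0.6,0.6,0.6,0.6,0.6,0.6]}'
python3 - <<'E'
from h import *
go([.5068,-.0095,.106],down(np.radians(27.8)))
cal=calibration("wrist"); p,d=capture("wrist"); np.savez("pics/w5.npz",p=p,d=d,V=cal["view"],K=cal["camera_matrix"])
cc=[project(cal,[.5068,-.0095,.16],True)]; print(cc)
# handle corners predicted; compare with centroid of bright button near there
u,v=map(int,cc[0]); g=p[v-25:v+25,u-25:u+25].min(2); m=(g>140).astype(np.uint8)
n,l,st,ce=cv2.connectedComponentsWithStats(m); print([(st[i,4],ce[i]+[u-25,v-25], atz(ray(cal,ce[i]+[u-25,v-25],True),.162).round(4)) for i in range(1,n) if st[i,4]>10])
E
```

```text
clock: 8.4
position: [0.5059, -0.0093, 0.2319]
orientation: [-0.002, 0.516, 0.857, -0.001]
wrist_force: [-0.4, -0.5, 0.8]
grip_width: 0.0515
gripper_force: 0.0
rot [-0.026 -0.015  0.011] then trans [-0.0038  0.0048  0.8393] | trans in present axes [-0.006   0.0085  0.8393]
[array([281.99325783, 220.96135118])]
[(np.int32(84), array([282.89285714, 222.48809524]), array([ 0.5076, -0.0096,  0.162 ]))]
```

```bash
python3 -m jog '{"translation":[[0,0.007,0.21],[0,0,0.21],[0,0,0.21],[0,0,0.21],[0,0,0],[0,0,0],[0,0,0],[0,0,0]],"rotation":[[0,0,0],[0,0,0],[0,0,0],[0,0,0],[0,0,0],[0,0,0],[0,0,0],[0,0,0]],"hand":[0.6,0.6,0.6,0.6,0.5,0,0,0]}' 60
python3 -m jog '{"translation":[[0,0,0],[0,0,0],[0,0,-0.1],[0,0,-0.3],[0,0,-0.4],[0,0,-0.2],[0,0,0]],"rotation":[[0,0,0],[0,0,0],[0,0,0],[0,0,0],[0,0,0],[0,0,0],[0,0,0]],"hand":[0,0,0,0,0,0,0]}'
```

```text
clock: 9.45
position: [0.5091, -0.0082, 0.1093]
orientation: [0.001, 0.516, 0.857, 0.001]
wrist_force: [-0.8, 0.6, 4.1]
grip_width: 0.0234
gripper_force: 60.6
clock: 10.32
position: [0.5093, -0.0082, 0.2609]
orientation: [0.003, 0.516, 0.857, 0.002]
wrist_force: [0.7, 0.9, -0.8]
grip_width: 0.0234
gripper_force: 60.2
```

```bash
cat >> h.py <<'E'
N0=np.array([-.3211,.0564,.9454])
def tilt(n,r=None):
    r=r or pose()[1]; a=r.as_matrix()[:,2]; b=-np.asarray(n)/np.linalg.norm(n); ax=np.cross(a,b); s=np.linalg.norm(ax)
    return R.from_rotvec(ax/s*np.arctan2(s,a@b))*r if s>1e-9 else r
E
python3 - <<'E'
from h import *
n=N0/np.linalg.norm(N0); go(np.array([.503,.246,.09])+n*.1543,tilt(n)); print(sense()["joint_positions"].round(2))
E
```

```text
rot [-1.47  -1.149  0.   ] then trans [ 1.7343  0.4758 -0.0603] | trans in present axes [1.7237 0.4893 0.1646]
[-0.04  0.19  1.66  0.    1.28 -0.53]
```

```bash
python3 -m jog '{"translation":[[0.345,0.098,0.033],[0.345,0.098,0.033],[0.345,0.098,0.033],[0.345,0.098,0.033],[0.345,0.098,0.033],[0,0,0],[0,0,0],[0,0,0]],"rotation":[[0,0,0],[0,0,0],[0,0,0],[0,0,0],[0,0,0],[-0.735,-0.575,0],[-0.735,-0.575,0],[0,0,0]],"hand":[0,0,0,0,0,0,0,0]}'
python3 -m jog '{"translation":[[0,0,0],[0,0,0]],"rotation":[[0,0,0],[0,0,0]],"hand":[0,0]}'
python3 - <<'E'
from h import *
n=N0/np.linalg.norm(N0); go(np.array([.503,.246,.09])+n*.1543,tilt(n))
print(pose()[0],pose()[1].as_matrix().round(4))
cal=calibration("wrist"); p,d=capture("wrist"); np.savez("pics/w6.npz",p=p,d=d,V=cal["view"],K=cal["camera_matrix"])
P,r=pose(); print("tip pred",project(cal,P+r.apply([0,0,.0943]),True),"ring",project(cal,[.503,.246,.09],True))
cv2.imwrite("pics/w6c.png",cv2.resize(p[100:310,141:421],(800,600),interpolation=cv2.INTER_CUBIC))
E
```

```text
clock: 11.32
position: [0.4485, 0.2544, 0.2308]
orientation: [0.15, 0.508, 0.847, 0.055]
wrist_force: [-0.2, 0.8, -0.6]
grip_width: 0.0233
gripper_force: 60.2
clock: 11.58
position: [0.4533, 0.2547, 0.2332]
orientation: [0.151, 0.51, 0.845, 0.058]
wrist_force: [0.2, 0.1, -1.1]
grip_width: 0.0235
gripper_force: 60.2
rot [-0.037 -0.018  0.   ] then trans [-0.0043  0.0056 -0.0166] | trans in present axes [-0.0043  0.0055 -0.0166]
[0.45326365 0.25473037 0.23317553] [[-0.4342  0.8442  0.3143]
 [ 0.8791  0.4733 -0.0566]
 [-0.1965  0.2517 -0.9476]]
tip pred [280.75100244 210.9793091 ] ring [282.83615142 194.30099372]
```

View pics/w6c.png

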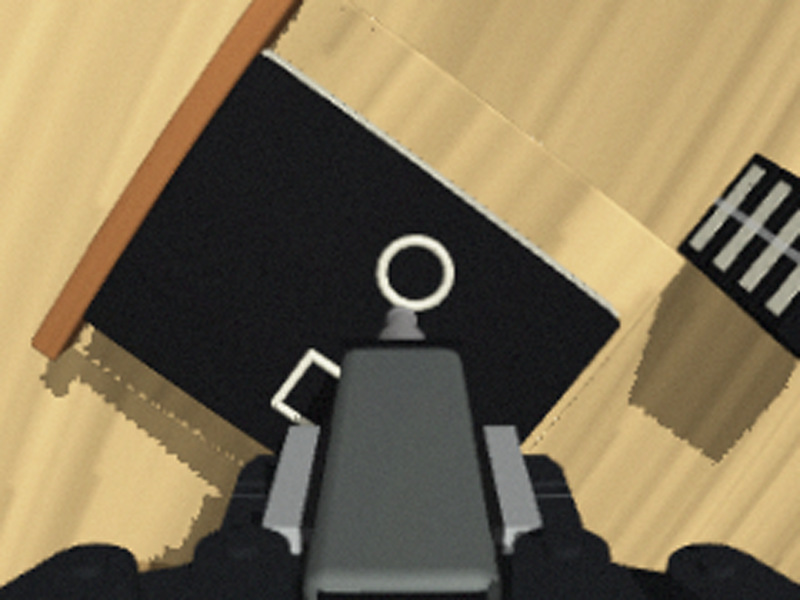

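The ring is at (415,273) and the ball of the tip at (400,308), with the square to the lower left at (310,390). The probe sits straight in the fingers.

```bash
cat > m.py <<'E'
from h import *
def planefit(cal,D,mask_uv,fish):
    f=-cal["view"][2,:3]; P=[]
    for u,v in mask_uv:
        d=D[v,u]
        if d>0: o,r=ray(cal,(u,v),fish); P.append(o+r*d/(r@f))
    P=np.array(P); w=np.ones(len(P),bool)
    for _ in range(6):
        A=np.c_[P[:,:2],np.ones(len(P))]; k=np.linalg.lstsq(A[w],P[w,2],rcond=None)[0]; e=P[:,2]-A@k; w=abs(e)<max(.001,2*e[w].std())
    n=np.array([-k[0],-k[1],1]); return n/np.linalg.norm(n),k,e[w].std(),w.mean()
def onplane(r,k):
    o,d=r; return o+d*((k[0]*o[0]+k[1]*o[1]+k[2]-o[2])/(d[2]-k[0]*d[0]-k[1]*d[1]))
E
python3 - <<'E'
from m import *
z=np.load("pics/w6.npz"); cal={"view":z["V"],"camera_matrix":z["K"]}
s=280/800; f=lambda a,b:(141+(a+.5)*s-.5,100+(b+.5)*s-.5)
poly=np.array([f(*q) for q in [(265,65),(600,320),(520,430),(470,345),(340,335),(250,420),(105,315)]],np.int32)
M=np.zeros((420,560),np.uint8); cv2.fillPoly(M,[poly],1); M[210:,:]*=1; vv,uu=np.nonzero(M)
n,k,e,w=planefit(cal,z["d"],zip(uu,vv),True); print("n",n.round(4),np.degrees(np.arccos(n[2])),k,e,w)
rg=ray(cal,f(415.5,273),True); t=calibration("top")
print("ring wrist on plane",onplane(rg,k),"tri",tri(rg,ray(t,(157.4,213.8))))
k0=[.339614,-.0596292,-.06419034]; print("ring on top plane", onplane(rg,k0), "top",onplane(ray(t,(157.4,213.8)),k0))
C=[onplane(ray(cal,f(*q),True),k) for q in [(262,52),(618,318),(90,322)]]
x=C[1]-C[0]; y=C[2]-C[0]; print("x edge",np.linalg.norm(x),x/np.linalg.norm(x),"y edge",np.linalg.norm(y), y/np.linalg.norm(y))
print("n from edges", -np.cross(x,y)/np.linalg.norm(np.cross(x,y)))
P,r=pose(); b=project(cal,P+r.apply([0,0,.0903]),True); print("ball centre",b,"edge obs",f(400,308))
E
```

```text
n [-0.3205  0.0485  0.946 ] 18.91331430696999 [ 0.33877965 -0.05126298 -0.06714934] 0.0005644288903734466 0.8609414638729681
ring wrist on plane [0.50567039 0.24683024 0.09150825] tri (array([0.50391004, 0.24577519, 0.09138827]), [0.002023122443604234, 0.0020231224436042428])
ring on top plane [0.50512976 0.2471625  0.0926207 ] top [0.50221751 0.24442517 0.09179488]
x edge 0.14508927958454673 [ 0.93452997 -0.14694188  0.32413241] y edge 0.10916092335975248 [-0.1337899  -0.99099459  0.00547604]
n from edges [-0.32048895  0.04849529  0.94601006]
ball centre [280.74274985 212.51902228] edge obs (280.67499999999995, 207.475)
```

```bash
python3 - <<'E'
from h import *
n=np.array([-.3207,.05,.9459]);n/=np.linalg.norm(n); go(np.array([.5055,.2469,.0916])+n*(.0943+.015),tilt(n))
E
```

```text
rot [-0.051  0.016 -0.   ] then trans [-0.014   0.023   0.2783] | trans in present axes [-0.0132  0.0255  0.2781]
```

```bash
python3 -m jog '{"translation":[[0,0,0],[-0.014,0.023,0.07],[0,0,0.07],[0,0,0.07],[0,0,0.068],[0,0,0],[0,0,0],[0,0,0]],"rotation":[[-0.05,0.016,0],[0,0,0],[0,0,0],[0,0,0],[0,0,0],[0,0,0],[0,0,0],[0,0,0]],"hand":[0,0,0,0,0,0,0,0]}'
python3 - <<'E'
from h import *
n=np.array([-.3207,.05,.9459]);n/=np.linalg.norm(n); go(np.array([.5055,.2469,.0916])+n*(.0943+.015),tilt(n))
print(pose()[0],"tilt err deg",np.degrees(np.arccos(-pose()[1].as_matrix()[:,2]@n)),sense()["wrist_force"])
cal=calibration("wrist"); p,d=capture("wrist"); np.savez("pics/w7.npz",p=p,d=d,V=cal["view"],K=cal["camera_matrix"])
P,r=pose(); print("ball pred",project(cal,P+r.apply([0,0,.0903]),True),"ring",project(cal,[.5055,.2469,.0916],True))
s,_=capture("scene"); t,_=capture("top")
h=[cv2.resize(x,(w,300),interpolation=cv2.INTER_CUBIC) for x,w in ((p[165:240,231:331],400),(s[155:230,340:440],400),(t[180:240,120:200],400))]
cv2.imwrite("pics/m7.png",np.vstack([np.hstack(h[:2]),np.hstack([h[2],np.zeros((300,400,3),np.uint8)])]))
E
```

```text
clock: 12.62
position: [0.4695, 0.2529, 0.1955]
orientation: [0.153, 0.508, 0.845, 0.063]
wrist_force: [-0.1, 0.5, -0.7]
grip_width: 0.023
gripper_force: 60.2
rot [ 0.009 -0.     0.   ] then trans [-0.0051  0.003   0.0054] | trans in present axes [-0.0051  0.003   0.0054]
[0.46947357 0.25286415 0.19547689] tilt err deg 0.08718620306200252 [-0.08251783  0.54787261 -0.6885147 ]
ball pred [280.75862454 212.41033464] ring [281.23112365 206.16669106]
```

View pics/m7.png

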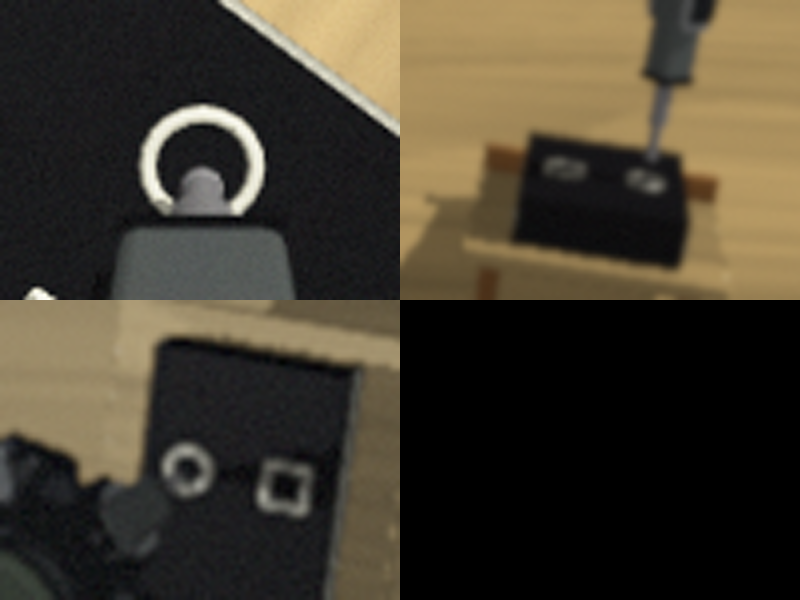

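```bash
cat > f.py <<'E'
from m import *
n=np.array([-.3207,.05,.9459]);n/=np.linalg.norm(n)
F=[]; Z=[]
for i in range(16):
    capture("top"); s=sense(); F.append(s["wrist_force"]@n); Z.append((np.array(s["position"])-[.5055,.2469,.0916])@n-.0943)
print("Fn",np.mean(F).round(3),"+-",(np.std(F)/4).round(3),"tip gap mm",(np.mean(Z)*1e3).round(2), "lat F", (s["wrist_force"]-n*(s["wrist_force"]@n)).round(2))
go(np.array([.5055,.2469,.0916])+n*(.0943),tilt(n))
E
python3 f.py
python3 -m jog '{"translation":[[-0.005,0.003,0.045],[0,0,0.04],[0,0,0],[0,0,0]],"rotation":[[0,0,0],[0,0,0],[0,0,0],[0,0,0]],"hand":[0,0,0,0]}'
python3 f.py
```

```text
Fn -1.074 +- 0.097 tip gap mm 15.44 lat F [-0.09  0.22 -0.04]
rot [0.003 0.    0.   ] then trans [-0.0049  0.0055  0.1025] | trans in present axes [-0.0049  0.0054  0.1025]
clock: 14.08
position: [0.4742, 0.2516, 0.1831]
orientation: [0.152, 0.508, 0.845, 0.062]
wrist_force: [0.1, -0.0, -0.7]
grip_width: 0.0236
gripper_force: 60.2
Fn -0.859 +- 0.123 tip gap mm 2.71 lat F [-1.24 -0.28 -0.41]
rot [0.003 0.    0.   ] then trans [-0.      0.0023  0.0176] | trans in present axes [-0.      0.0023  0.0176]
```

```bash
python3 -m jog '{"translation":[[0,0.002,0.017],[0,0,0.017],[0,0,0],[0,0,0]],"rotation":[[0,0,0],[0,0,0],[0,0,0],[0,0,0]],"hand":[0,0,0,0]}'
python3 f.py
```

```text
clock: 15.38
position: [0.4761, 0.2515, 0.1786]
orientation: [0.153, 0.508, 0.845, 0.062]
wrist_force: [-1.0, -0.2, 0.4]
grip_width: 0.0233
gripper_force: 60.4
Fn 0.505 +- 0.114 tip gap mm -2.4 lat F [ 0.17  1.25 -0.01]
rot [0.004 0.    0.   ] then trans [ 0.0002 -0.0003 -0.0163] | trans in present axes [ 0.0002 -0.0003 -0.0163]
```

```bash
python3 -m jog '{"translation":[[0,0,0.016],[0,0,0.016],[0,0,0],[0,0,0]],"rotation":[[0,0,0],[0,0,0],[0,0,0],[0,0,0]],"hand":[0,0,0,0]}'
python3 f.py
python3 - <<'E'
from h import *
cal=calibration("wrist"); p,d=capture("wrist"); np.savez("pics/w8.npz",p=p)
s,_=capture("scene")
print("ring",project(cal,[.5055,.2469,.0916],True))
cv2.imwrite("pics/m8.png",np.hstack([cv2.resize(x,(400,300),interpolation=cv2.INTER_CUBIC) for x in (p[165:240,231:331],s[165:215,370:437])]))
E
```

```text
clock: 16.68
position: [0.4776, 0.2513, 0.174]
orientation: [0.153, 0.508, 0.845, 0.062]
wrist_force: [-0.5, -0.3, 2.6]
grip_width: 0.0235
gripper_force: 60.6
Fn 1.909 +- 0.104 tip gap mm -7.22 lat F [0.25 0.48 0.06]
rot [ 0.004  0.    -0.   ] then trans [ 0.0001  0.     -0.0484] | trans in present axes [ 0.0001  0.     -0.0484]
ring [280.71453878 213.68828834]
```

View pics/m8.png

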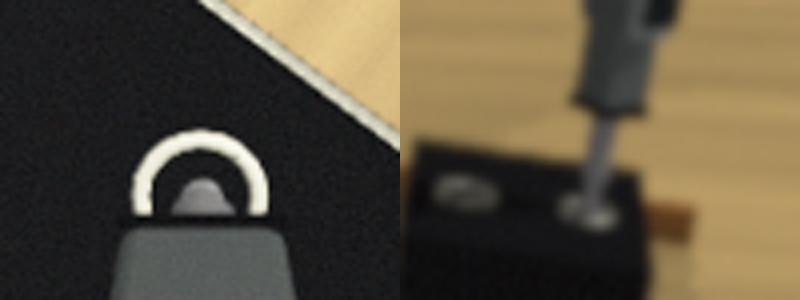

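In the wrist crop the ring's centre is at (200,197) and the ball's is at about (203,200), so the tip is centred. The force rise of 2.9 N and the geometry put the plunger about 7.4 mm in, roughly halfway.

```bash
python3 -c "
from plant import *
print(sign_off())"
```

```text
the job is handed in; nothing more can be done
None
```

The job is handed in: the selector is at three dots, and the probe is held square to the carton's face, tip centred in the ring, with the sprung tip about 7.4 mm in of its 14 mm travel.

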